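# Touch off a tilted vial block with a spring probe

## Task

The vial block has been set to a new tilt, so locate it before sampling: take the touch probe out of its spring clip and touch off the block's three round buttons, lower left, then lower right, then upper left as seen from the robot. Hold the probe square to the face and press until its sprung tip gives a few millimetres, never bottoming it out or touching the vials. Then push the probe sideways back into its clip until it snaps home, push no further, and leave it upright with its collar down on the clip, all the glassware and the wash bottle unmoved.

Things in the scene. Friction and masses are not known exactly. Their poses are not given: they have to be found in the camera images.
- probe_grip (a point): centre of the grey square handle (22 x 22 mm, 52 mm long, 3 mm cap on top) of the touch probe, about 0.17 kg. z runs along the probe, tip to handle; x and y are square to the handle's flats, at the start within 0.1 rad of clip_seat's. The handle ends 26 mm below this point; a collar 28 mm in diameter follows from 26 to 32 mm below, then a round steel barrel 20 mm in diameter to 88 mm below.
- probe_tip (a point): lowest point of the 8 mm brass ball at the probe's end, 130 mm below probe_grip along the probe's axis when the plunger is out; axes as probe_grip. Above it a 6 mm plunger shows for 26 mm, then the barrel's cone widens from 10 mm to 20 mm over 12 mm.
- plunger (a joint): how far the sprung tip is pushed into the probe, m: 0 out, 0.010 bottomed out. It starts to give at 1 N and takes 0.5 N more per mm (2.5 N at 3 mm).
- clip_seat (a point): on the seat axis of the spring clip, level with the top of the clip and its post, 118 mm above the bench. z is up; x points from the clip's mouth to the post: the probe goes in along +x, out along -x. Home: the probe's axis on this z axis, its collar resting on the clip, probe_grip 32 mm above this point. The collar is wider than the clip: lift it a few mm clear before moving sideways.
- rest: the clip's fixed rest: base plate 100 x 86 x 12 mm, with an aluminium post (16 x 30 mm, front face at x = 10 mm) behind the seat axis. Two sprung steel arms with 6 mm round lips, 14 mm apart at x = -8.5 mm, hold the barrel over the top 20 mm of the post. In or out, the probe meets a peak of about 10 N some 10 mm from home, then jumps in. Origin on the bench under the seat axis, axes as clip_seat.
- block_face (a point): centre of the top face of the aluminium vial block (100 mm up the slope, 140 mm across, 30 mm thick): z is the face's outward normal, x points up the slope (away from the robot), y to the left. It turns on an axis 20 mm under this point, 85 mm above the bench, between upright cheeks 158 mm apart, 100 mm high. Base plate 130 x 176 mm, fixed. The upper right corner has a small bore and no button.
- block (a joint): tilt of the vial block, rad: 0 with its face level, growing as the face leans towards the robot; stiff, stays as set (0.4 to 0.68)
- pad_a (a point): centre of the top of the lower left round dark-steel button: 16 mm in diameter, 2 mm proud of the block's face; at x -38, y +58 mm from block_face; axes as block_face
- pad_b (a point): the same, lower right button: x -38, y -58 mm from block_face
- pad_c (a point): the same, upper left button: x +38, y +58 mm from block_face
- vials: nine capped glass vials in a 3 x 4 grid of bores (rows at x -22, 0, 22 mm, columns at y -36, -12, 12, 36 mm from block_face); white caps 16 mm in diameter standing 13 mm above the face. Origin on the block's pivot axis.
- beaker: small glass beaker, 48 mm across, 62 mm high; origin under its centre
- flask_1: stoppered volumetric flask, 56 mm across, 145 mm high; origin under its centre
- flask_2: stoppered volumetric flask, 64 mm across, 145 mm high; origin under its centre
- wash_bottle: white plastic wash bottle, 66 mm across, 200 mm high; origin under its centre
There are look-alikes about, which are no part of the job. What is shaped like the rest but pink or yellow is not meant.

How it is judged (in metres and radians):
On the way, in this order (a step that is already met when the one before it is completed fails the run):
1. the probe's tip is pressed on the lower left button, square to the face, and gives by at least 1.5 mm (distance between probe_tip and pad_a below 0.009 m and contact force between plunger and block above 0.8 N and value of joint plunger above 0.0015 m and angle between the z axis of probe_grip and the z axis of block_face, either way round below 0.21 rad), for 0.1 s.
2. the same on the lower right button (distance between probe_tip and pad_b below 0.009 m and contact force between plunger and block above 0.8 N and value of joint plunger above 0.0015 m and angle between the z axis of probe_grip and the z axis of block_face, either way round below 0.21 rad), for 0.1 s.
3. the same on the upper left button (distance between probe_tip and pad_c below 0.009 m and contact force between plunger and block above 0.8 N and value of joint plunger above 0.0015 m and angle between the z axis of probe_grip and the z axis of block_face, either way round below 0.21 rad), for 0.1 s.
At the end, for the whole second after the job is handed in: The probe is released, at rest and snapped fully home in its clip: its axis within 4 mm of the seat axis and within 0.1 rad of upright, its collar on the clip or at most 6 mm above it; the block's tilt is as it was (face within 4 mm) (horizontal distance between probe_grip and clip_seat below 0.004 m and z of probe_grip in the frame of clip_seat between 0.029 and 0.038 m and angle between probe_grip's own z axis and vertical below 0.1 rad and linear speed of probe below 0.01 m/s and distance of block_face from where it was at the start of the episode below 0.004 m); the robot touches nothing.
It fails at once if the probe's sprung tip is bottomed out (pushed in more than 9 mm) (value of joint plunger above 0.009 m).
It fails at once if the probe or the gripper hits the vials (over 1 N) (contact force between any of probe, the fingers, the arm and vials above 1 N).
It fails at once if the probe is pushed against its clip and post with more than 40 N (contact force between probe and rest above 40 N).
It fails at once if the beaker, a flask or the wash bottle is moved more than 20 mm (distance of any of beaker, flask_1, flask_2, wash_bottle from where it was at the start of the episode above 0.02 m).
It also fails if it takes over 54 s, if anything falls off the work surface, if the arm or the gripper's body presses on something with over 40 N, if the wrist force passes 120 N, or if a joint passes its speed limit or range.

## Robot

A 6-joint arm with a two-finger parallel gripper is mounted at the origin on the work surface. World frame = base frame: x ahead of the robot, y to its left, z up, the work surface at z = 0. Lengths are in mm, angles in degrees, forces in N, time in s.
With the tool pointing down it reaches from about 350 to 875 mm from the base axis. Payload 4.2 kg.
Tool frame: the origin (TCP) lies at the centre of the arm's flange, where the gripper is bolted on; the fingertips stand 182 mm ahead of it and the grasp point (between the pads) lies 164 mm ahead of it (tip_reach is the distance from the TCP to the fingertips, in mm); z points along the fingers, y is the direction in which the jaws open and shut (so a half turn about z gives the same grasp; the last joint's range is limited). The gripper opens to 87 mm and grips with 3 to 60 N. Pads are 19 mm wide; open, the fingers measure 117 mm over their backs; the gripper's body (75 mm by 190 mm) begins 51 mm behind the grasp point.
Start: joints at [85.004, 22.042, 0.453, 0, -68.411, -14.817], TCP at [211.811, 587.993, 404.75] pointing down, gripper open.
Joint ranges: [-179.83, 179.83], [-69.29, 118.12], [-61.27, 80.66], [-181.25, 117.63], [-171.15, -9.14], [-177.46, 177.46]. Speed limits (degrees/s): [159.86, 159.86, 180, 180, 180, 180].

## Interface

Orientations are given as a 3x3 rotation matrix whose columns are the frame's x, y, z axes.
In Python, from rig import reach, movel, goto_joints, ungrasp, clamp, wait, ik, snapshot, PlanningError, sign_off, read_time, read_joint_positions, read_qvel, read_effort, read_tool_pos, read_tool_rot, read_contact_force, read_wrist_torque, read_grip_width, tip_reach gives the robot as it stands. Calls block until the motion is done:
- reach(position, orientation): joint-space move of the TCP to a pose.
- movel(position, rot=None, max_speed=150): straight line of the TCP; rot=None keeps the orientation; max_speed is the mean speed in mm/s.
- goto_joints(angles): joint-space move.
- ungrasp() and clamp(squeeze=None): open the fingers fully, or close them until they stop; squeeze is the grip in N (None keeps the last).
- wait(seconds).
- ik(position, orientation): joint angles nearest the present ones, or None.
- snapshot(name): name is "scene" or "top"; returns a dict with "color" (400x640x3 uint8, red, green, blue), "z_map" (400x640 float32, mm along the optical axis (not along the pixel's ray), 0 where there is no reading), "vfov" (degrees; the focal length in pixels is half the picture's height over the tangent of half this angle, whatever the lens; pixels are square), "cx", "cy" (the principal point, pixels), "eye" and "rotation" of the camera in the world. Camera axes: x right, y up, looking along -z (the intrinsics and any distortion apply to the point x, -y, -z); pixel columns grow to the right and rows downward; lengths in mm; the calibration is good to about 2 mm. A picture is of the moment at which its call begins.
A pose or a line that the arm cannot do raises PlanningError and nothing moves.
- sign_off(): hands the job in, once; it reports no verdict.
Readings, each from a call of its own:
- read_time(): time.
- read_joint_positions(): joint angles.
- read_qvel(): joint speeds.
- read_effort(): joint torques, N m.
- read_tool_pos(): TCP position.
- read_tool_rot(): TCP orientation.
- read_contact_force(): force on the tool from outside, world axes, zero at the start.
- read_wrist_torque(): the same for the moment, N m.
- read_grip_width(): opening from 0.0 (shut) to 1.0 (fully open).
Only numpy, scipy, OpenCV 4.12 (cv2) and the standard library are available. Lean on these libraries where they do the work, as an engineer would, in place of code of your own. Each camera call takes 0.05 s, during which the arm holds its last target. There are 200 camera calls.

## Working session

There is one attempt and no reset: what is moved stays moved. The work goes in short steps, each a Python script; the robot and the scene stay as the last script left them, time stands still between calls to the robot, and variables do not carry over. Pictures are saved under pics/ and viewed, about 8 in all and at most 12, crops included, and the job is handed in when it is done.

```bash
ls; mkdir -p pics; python3 - <<'E'
from rig import *
import cv2,numpy as np,pickle
for n in("scene","top"):
    s=snapshot(n); pickle.dump(s,open(n+".pkl","wb"))
    cv2.imwrite(f"pics/{n}0.png",s["color"][:,:,::-1])
    print(n,{k:(v if k not in("color","z_map") else v.shape) for k,v in s.items()})
print(read_time(),tip_reach if not callable(tip_reach) else tip_reach())
E
```

```text
pics
scene {'color': (400, 640, 3), 'z_map': (400, 640), 'vfov': 54.860132933873444, 'cx': 320.4156017955636, 'cy': 202.69911936638786, 'eye': array([929.62456381, 326.22415685, 893.34602875]), 'rotation': array([[-7.05407892e-01, -5.92987504e-01,  3.88285367e-01],
       [ 7.08801512e-01, -5.90417287e-01,  3.86015340e-01],
       [ 3.48119792e-04,  5.47515523e-01,  8.36795454e-01]])}
top {'color': (400, 640, 3), 'z_map': (400, 640), 'vfov': 45.07192464557139, 'cx': 318.87844705738206, 'cy': 196.8094432114733, 'eye': array([ 383.51192373,  -52.16972559, 1293.18682198]), 'rotation': array([[ 0.02558557,  0.98369494, -0.17801585],
       [-0.9996666 ,  0.02579505, -0.00113796],
       [ 0.00347253,  0.17798561,  0.98402696]])}
0.1 182.2
```

View pics/scene0.png

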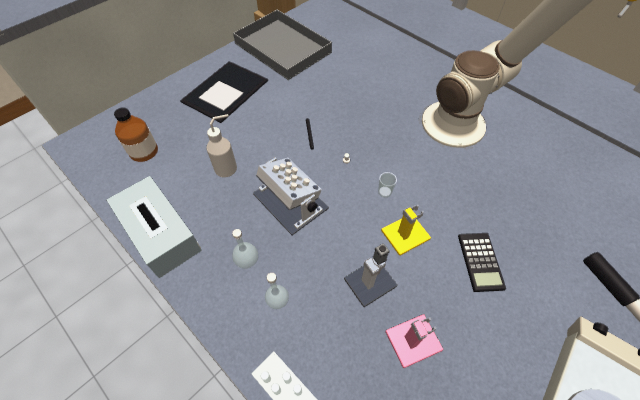

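View pics/top0.png

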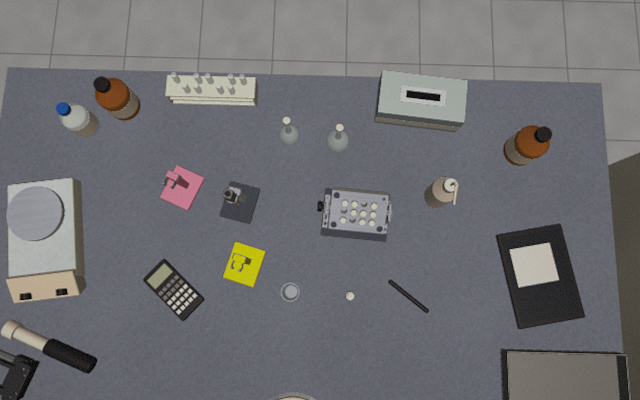

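```bash
cat > h.py <<'E'
import numpy as np,cv2,pickle
def cloud(s):
    f=200/np.tan(np.radians(s["vfov"])/2); v,u=np.mgrid[:400,:640]; z=s["z_map"].astype(float)
    c=np.stack([(u-s["cx"])/f*z,-(v-s["cy"])/f*z,-z],-1)
    p=c@np.array(s["rotation"]).T+s["eye"]; p[z==0]=np.nan; return p
def proj(s,P):
    f=200/np.tan(np.radians(s["vfov"])/2); c=(np.atleast_2d(P)-s["eye"])@np.array(s["rotation"])
    return np.c_[s["cx"]-f*c[:,0]/c[:,2],s["cy"]+f*c[:,1]/c[:,2]]
E
python3 - <<'E'
from h import *
S={n:pickle.load(open(n+".pkl","rb")) for n in("scene","top")}
ims=[]
for n,bs in (("scene",[(335,230,410,310),(245,140,335,235)]),("top",[(212,170,272,232),(310,175,400,250)])):
    for a,b,c,d in bs:
        ims.append(cv2.resize(S[n]["color"][b:d,a:c,::-1],(400,300),interpolation=cv2.INTER_CUBIC))
cv2.imwrite("pics/crop1.png",np.vstack([np.hstack(ims[:2]),np.hstack(ims[2:])]))
for n,(a,b,c,d) in (("scene",(335,230,410,310)),("top",(212,170,272,232))):
    p=cloud(S[n]);q=p[b:d,a:c].reshape(-1,3); q=q[~np.isnan(q[:,0])]
    print(n,"bench",np.median(p[280:300,60:100,2]) if n=="top" else np.median(p[120:150,260:300,2]))
    m=(q[:,2]>7)&(q[:,2]<17); r=cv2.minAreaRect(q[m][:,:2].astype(np.float32)); print("plate",m.sum(),np.median(q[m][:,2]),r)
    for lo,hi in((100,126),(140,172),(172,185)):
        m=(q[:,2]>lo)&(q[:,2]<hi); print(lo,hi,m.sum(),q[m].mean(0).round(1),q[m].min(0).round(1),q[m].max(0).round(1))
# block
for n,(a,b,c,d) in (("scene",(245,140,335,235)),("top",(310,175,400,250))):
    p=cloud(S[n]);q=p[b:d,a:c].reshape(-1,3); q=q[~np.isnan(q[:,0])]
    m=(q[:,2]>7)&(q[:,2]<17); r=cv2.minAreaRect(q[m][:,:2].astype(np.float32)); print("blk plate",m.sum(),r)
    m=(q[:,2]>60)&(q[:,2]<160);w=q[m];best=0
    rng=np.random.default_rng(0)
    for _ in range(3000):
        t=w[rng.choice(len(w),3,False)];nn=np.cross(t[1]-t[0],t[2]-t[0]);L=np.linalg.norm(nn)
        if L<500: continue
        nn/=L; nn*=np.sign(nn[2]) 
        if not .7<nn[2]<.95 : continue
        i=abs((w-t[0])@nn)<2.5
        if i.sum()>best: best=i.sum();I=i
    c0=w[I].mean(0);_,_,vt=np.linalg.svd(w[I]-c0);nn=vt[2]*np.sign(vt[2][2])
    print(n,"face",best,c0.round(1),nn.round(3),"tilt",np.arccos(nn[2]).round(3),"yaw",np.degrees(np.arctan2(-nn[1],-nn[0])).round(1))
    # in plane rect
    yaw=np.arctan2(-nn[1],-nn[0]); Y=np.array([-np.sin(yaw),np.cos(yaw),0]);X=np.cross(Y,nn)
    uv=np.c_[(w[I]-c0)@X,(w[I]-c0)@Y]; r=cv2.minAreaRect(uv.astype(np.float32)); print(r, "centre",c0+X*r[0][0]+Y*r[0][1])
E
```

```text
scene bench nan
plate 1405 12.041585896605284 ((545.3104858398438, 157.32839965820312), (223.36578369140625, 111.60467529296875), 7.427908420562744)
100 126 212 [604.4 164.5 115.7] [580.5 142.9 100.2] [618.  179.7 125.4]
140 172 95 [594.5 168.2 156.8] [579.3 152.6 140.3] [600.4 178.8 171.8]
172 185 102 [588.4 166.  176.5] [575.8 153.7 172.1] [599.3 177.3 181.8]
top bench nan
plate 835 11.873551038049754 ((594.0057983398438, 151.33920288085938), (158.77926635742188, 142.31167602539062), 12.462738037109375)
100 126 109 [600.7 157.1 116.6] [576.1 143.1 101.1] [618.4 178.7 125.8]
140 172 40 [584.1 160.8 158.2] [576.2 153.  140.7] [596.2 176.8 172. ]
172 185 82 [588.4 165.1 176.7] [577.1 154.2 172.2] [600.9 177.9 182.3]
blk plate 870 ((506.54962158203125, -156.05096435546875), (286.52532958984375, 190.5694122314453), 6.495781421661377)
scene face 928 [ 568.8 -143.1  106.2] [-0.396  0.027  0.918] tilt 0.409 yaw -3.9
((-6.100074768066406, -6.1224365234375), (164.7521209716797, 103.49209594726562), 88.97319030761719) centre [ 562.81394179 -148.85829489  103.74673584]
blk plate 436 ((562.8316650390625, -141.0998992919922), (201.31277465820312, 185.52786254882812), 71.39571380615234)
top face 1290 [ 563.9 -147.9  102.9] [-0.397  0.025  0.917] tilt 0.409 yaw -3.6
((0.6819534301757812, -0.1050872802734375), (161.48971557617188, 101.23429107666016), 89.11416625976562) centre [ 564.51002624 -148.07388865  103.20728878]
```

View pics/crop1.png

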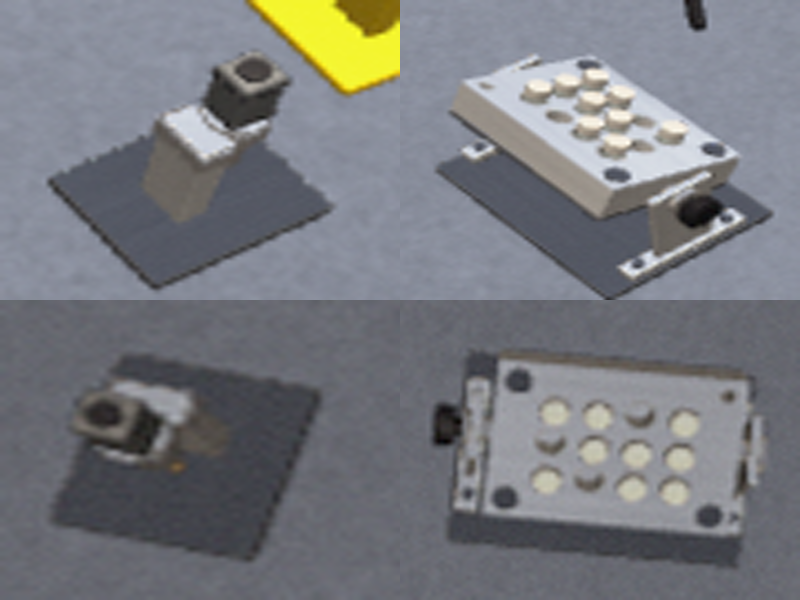

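Crop 1 shows the true rest (dark grey plate, top view (240,202)) carrying the probe, and the block with its dark buttons at lower left, lower right and upper left. The pink rest at (182,187) and the yellow one at (243,262) are look-alikes and empty. Next I'll fit the rest, then check everything with an overlay.

```bash
python3 - <<'E'
from h import *
from scipy.spatial.transform import Rotation as R
S={n:pickle.load(open(n+".pkl","rb")) for n in("scene","top")}
Q=[];
for n,(a,b,c,d) in (("scene",(335,230,410,310)),("top",(212,170,272,232))):
    p=cloud(S[n])[b:d,a:c].reshape(-1,3); col=S[n]["color"][b:d,a:c].reshape(-1,3).astype(int)
    ok=~np.isnan(p[:,0]); p=p[ok];col=col[ok]
    Q.append((n,p,col))
    # plate: dark and z~12
    m=(abs(p[:,2]-12)<3); lum=col.sum(1); print(n,"lum pct",np.percentile(lum[m],[5,25,50,75,95]))
    thr=cv2.threshold(np.clip(lum[m]/3,0,255).astype(np.uint8),0,255,cv2.THRESH_OTSU)[0]*3
    k=m&(lum<thr); 
    g=p[k][:,:2]; 
    # drop isolated
    from scipy.spatial import cKDTree
    cnt=[len(x) for x in cKDTree(g).query_ball_point(g,8)]; g=g[np.array(cnt)>14]
    print(" plate",len(g),thr,cv2.minAreaRect(g.astype(np.float32)))
    m=abs(p[:,2]-118)<2.5; print(" post/clip top",m.sum(),cv2.minAreaRect(p[m][:,:2].astype(np.float32)))
    m=m&(lum>np.median(lum[m])); print(" bright",m.sum(),p[m].mean(0))
    m=(p[:,2]>174)&(p[:,2]<184); print(" cap",m.sum(),np.median(p[m][:,2]),cv2.minAreaRect(p[m][:,:2].astype(np.float32)))
for nm,(u,v) in dict(beaker=(290,292),fl1=(289,130),fl2=(338,140),wash=(440,192)).items():
    p=cloud(S["top"])[v-12:v+12,u-12:u+12].reshape(-1,3); p=p[p[:,2]>40]; print(nm,np.nanmean(p,0).round(),np.nanmax(p,0).round())
C=np.array([563.7,-148.4,103.4]);yaw=np.radians(-3.7);t=.409
Rb=R.from_euler("ZY",[yaw,-t]).as_matrix(); print(Rb.round(3))
pads=np.array([[-38,58,2],[-38,-58,2],[38,58,2],[50,70,0],[50,-70,0],[-50,-70,0],[-50,70,0]])@Rb.T+C; print(pads[:3].round(1))
ims=[]
for n,(a,b,w,h) in (("scene",(245,140,90,90)),("top",(310,175,90,75))):
    k=6 if n=="scene" else 4
    k=4.4; im=cv2.resize(S[n]["color"][b:b+90,a:a+90,::-1],None,fx=k,fy=k,interpolation=cv2.INTER_CUBIC)
    for i,(u,v) in enumerate(proj(S[n],pads)): cv2.circle(im,(int((u-a+.5)*k),int((v-b+.5)*k)),3,[(0,0,255),(0,255,0),(255,0,0)][i] if i<3 else (0,255,255),-1)
    ims.append(im)
cv2.imwrite("pics/ov.png",np.hstack(ims))
E
```

```text
scene lum pct [261. 270. 274. 456. 538.]
 plate 910 396.0 ((596.172119140625, 163.77670288085938), (85.04519653320312, 99.64583587646484), 75.96259307861328)
 post/clip top 119 ((596.3312377929688, 163.41976928710938), (35.28445053100586, 37.36211395263672), 75.76924133300781)
 bright 57 [605.94169641 160.89029654 117.97074413]
 cap 90 176.759027167991 ((587.3771362304688, 165.00741577148438), (20.67734718322754, 21.37679672241211), 73.24674987792969)
top lum pct [193. 202. 207. 213. 227.]
 plate 523 234.0 ((595.7152709960938, 162.5328369140625), (81.7490234375, 93.27958679199219), 75.02367401123047)
 post/clip top 52 ((597.56103515625, 164.08050537109375), (34.237613677978516, 36.86673355102539), 76.19354248046875)
 bright 25 [607.30762346 156.74074846 118.21448525]
 cap 67 176.97326880414266 ((588.784912109375, 165.47146606445312), (19.868261337280273, 21.66877555847168), 77.66023254394531)
beaker [363.  20.  57.] [387.  41.  66.]
fl1 [780.  36.  73.] [805.  59. 149.]
fl2 [763. -95.  65.] [794. -68. 149.]
wash [ 619. -352.  111.] [ 650. -333.  174.]
[[ 0.916  0.065 -0.397]
 [-0.059  0.998  0.026]
 [ 0.398  0.     0.918]]
[[ 531.9  -88.2   90.1]
 [ 524.4 -204.    90.1]
 [ 601.4  -92.7  120.3]]
```

View pics/ov.png

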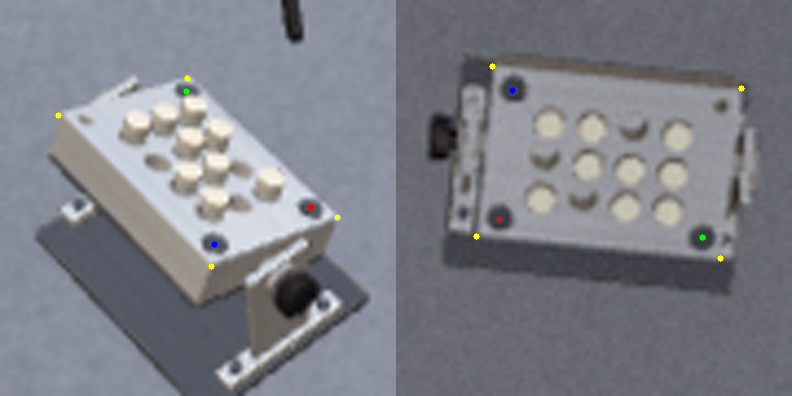

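The overlay dots fall on the buttons and block corners in both views. The block tilt is 0.409 rad, the seat is at about (588, 165) and the clip's x axis is at -14.5°. Now I'll check reachability.

```bash
cat >> h.py <<'E'
from scipy.spatial.transform import Rotation as R
Rb=R.from_euler("ZY",[np.radians(-3.7),-.409]).as_matrix(); C=np.array([563.7,-148.4,103.4])
pads=np.array([[-38,58,2],[-38,-58,2],[38,58,2]])@Rb.T+C
Rc=R.from_euler("Z",-14.5,degrees=True).as_matrix(); seat=np.array([588.,165.2,118])
def tool(F,s=1,jaw=0):
    y=s*F[:,jaw]; z=-F[:,2]; return np.c_[np.cross(y,z),y,z]
E
python3 - <<'E'
from h import *; from rig import *
print(read_tool_rot().round(2),read_grip_width(),read_contact_force())
for jaw in(0,1):
  for s in(1,-1):
    print(jaw,s)
    for P,F in [(seat+[0,0,192],Rc),(seat+[0,0,292],Rc),(seat+[0,0,196]-120*Rc[:,0],Rc)]+[(p+(290+k)*Rb[:,2],Rb) for p in pads for k in(-4,40)]:
        q=ik(P,tool(F,s,jaw)); print(None if q is None else np.round(q,0))
E
```

```text
[[ 0.94 -0.34 -0.  ]
 [-0.34 -0.94 -0.  ]
 [ 0.    0.   -1.  ]] 0.9976788160375599 [-0.30802179 -0.00622574 -0.31362409]
0 1
[ 31.  25.  -9.   0. -56. 135.]
[ 31.  20.  -1.   0. -68. 135.]
[ 41.  16. -23.   0. -51. 125.]
[ 12.   1. -42.  15. -25. 152.]
[ 13.  -4. -40.  13. -33. 154.]
None
None
[ 10.   6. -30.  10. -31. 158.]
[ 11.   2. -28.   9. -38. 159.]
0 -1
[ 31.  25.  -9.   0. -56. -45.]
[ 31.  20.  -1.   0. -68. -45.]
[ 41.  16. -23.   0. -51. -55.]
[ 12.   1. -42.  15. -25. -28.]
[ 13.  -4. -40.  13. -33. -26.]
[ -5.   4. -33.  -1. -29.   2.]
[ -5.  -0. -31.  -1. -36.   2.]
[ 10.   6. -30.  10. -31. -22.]
[ 11.   2. -28.   9. -38. -21.]
1 1
[  31.   25.   -9.    0.  -56. -135.]
[  31.   20.   -1.    0.  -68. -135.]
[  41.   16.  -23.    0.  -51. -145.]
[  12.    1.  -42.   15.  -25. -118.]
[  13.   -4.  -40.   13.  -33. -116.]
[ -5.   4. -33.  -1. -29. -88.]
[ -5.  -0. -31.  -1. -36. -88.]
[  10.    6.  -30.   10.  -31. -112.]
[  11.    2.  -28.    9.  -38. -111.]
1 -1
[ 31.  25.  -9.   0. -56.  45.]
[ 31.  20.  -1.   0. -68.  45.]
[ 41.  16. -23.   0. -51.  35.]
[ 12.   1. -42.  15. -25.  62.]
[ 13.  -4. -40.  13. -33.  64.]
[ -5.   4. -33.  -1. -29.  92.]
[ -5.  -0. -31.  -1. -36.  92.]
[ 10.   6. -30.  10. -31.  68.]
[ 11.   2. -28.   9. -38.  69.]
```

```bash
python3 - <<'E'
from h import *; from rig import *
T=tool(Rc,-1)
reach(seat+[0,0,275],T); movel(seat+[0,0,192],max_speed=120)
f0=read_contact_force(); clamp(3); wait(.2)
print(read_time(),read_grip_width()*87,((read_contact_force()-f0)@Rc).round(2),read_tool_pos())
s=snapshot("scene"); cv2.imwrite("pics/g.png",cv2.resize(s["color"][200:320,310:440,::-1],None,fx=4,fy=4,interpolation=cv2.INTER_CUBIC))
E
```

```text
4.2667 22.13761618582811 [-5.52  1.42  1.81] [587.35628893 165.37204907 309.97041545]
```

View pics/g.png

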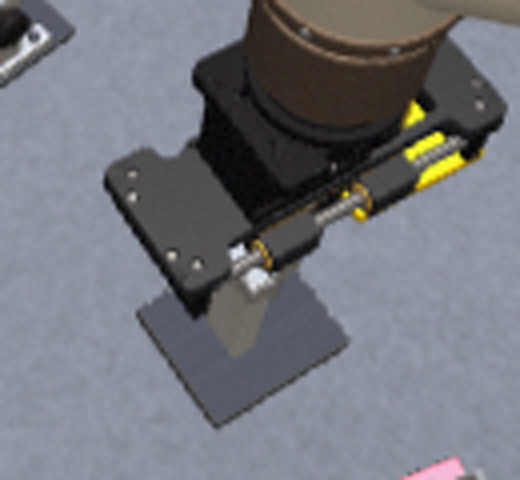

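The grip is good: 22.1 mm against a 22 mm handle. The arm is pushing about 5 N toward the post, so I'll take that off, squeeze, lift and withdraw.

```bash
python3 - <<'E'
from h import *; from rig import *
f=lambda:((read_contact_force()-np.array([-.31,0,-.31]))@Rc).round(2)
P=seat+[0,0,192]
print("pre",f())
P=P-Rc[:,0]*.7+0*P; movel(P,max_speed=10); wait(.2); print("shift",f(),read_tool_pos())
clamp(50); wait(.3); print("grip",f(),read_tool_pos(),read_grip_width()*87)
np.save("home_cmd.npy",P); np.save("home.npy",read_tool_pos())
movel(P+[0,0,5],max_speed=20); wait(.1); print("lift",f(),read_tool_pos())
for d in(4,8,12,16,20,30): movel(P+[0,0,5]-Rc[:,0]*d,max_speed=40); print(d,f())
movel(P+[0,0,5]-Rc[:,0]*70,max_speed=120); wait(.2)
print(read_contact_force(),read_tool_pos(),read_time(),read_grip_width()*87)
s=snapshot("scene"); pickle.dump(s,open("out.pkl","wb")); cv2.imwrite("pics/out.png",cv2.resize(s["color"][180:320,330:480,::-1],None,fx=4,fy=4,interpolation=cv2.INTER_CUBIC))
E
```

```text
pre [-5.06  0.12  4.3 ]
shift [-4.9   0.55  3.42] [587.11849825 165.42636896 309.94441359]
grip [-4.54  0.71  3.3 ] [587.07767721 165.40948758 309.93256885] 21.825971001468417
lift [-2.94  1.38 -4.07] [587.12132347 165.31047007 314.26458922]
4 [ 4.61 -1.64 -3.59]
8 [ 6.19 -1.72 -2.59]
12 [ 1.98 -0.71  1.23]
16 [-0.05 -1.07 -2.48]
20 [ 0.11 -0.24 -1.63]
30 [ 0.46  0.06 -1.8 ]
[ 0.90468855  0.01208566 -2.00327675] [520.16896031 182.84979979 314.97226637] 8.1167 21.979842227143546
```

View pics/out.png

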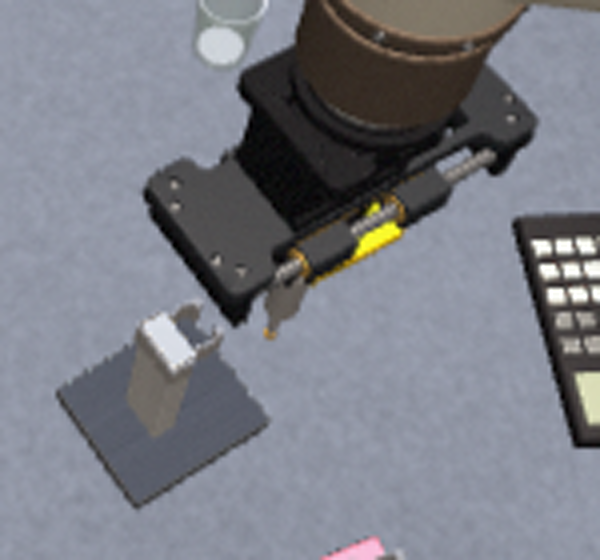

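```bash
python3 - <<'E'
from h import *; from rig import *
s=pickle.load(open("out.pkl","rb")); t=read_tool_pos(); print(proj(s,[t-[0,0,290],t-[0,0,286]]))
p=cloud(s)[220:290,335:390].reshape(-1,3); lum=s["color"][220:290,335:390].reshape(-1,3).astype(int).sum(1)
m=(abs(p[:,2]-118)<2.5)&(lum>480); r=cv2.minAreaRect(p[m][:,:2].astype(np.float32)); print(m.sum(),r, np.array(r[0])-18*Rc[:2,0])
n=Rb[:,2]; T=tool(Rb,-1)
movel(t+[0,0,110]); reach(pads[0]+(290+30)*n,T); wait(.1)
f0=read_contact_force(); wait(.1); f1=read_contact_force(); print(f0,f1,read_tool_pos()-(pads[0]+320*n),read_time())
s=snapshot("top"); pickle.dump(s,open("h.pkl","wb"))
s=snapshot("scene"); cv2.imwrite("pics/pa.png",cv2.resize(s["color"][110:250,230:380,::-1],None,fx=4,fy=4,interpolation=cv2.INTER_CUBIC))
E
```

```text
[[396.95331739 263.27246958]
 [397.22708456 262.58872155]]
97 ((594.8414306640625, 162.02227783203125), (33.264190673828125, 38.36235046386719), 81.392333984375) [577.41477314 166.52911791]
[ 0.78846156 -0.24574231 -1.82951897] [-0.45182746 -0.08532512 -2.6904535 ] [1.00216798 0.77768905 0.10315976] 10.3083
```

View pics/pa.png

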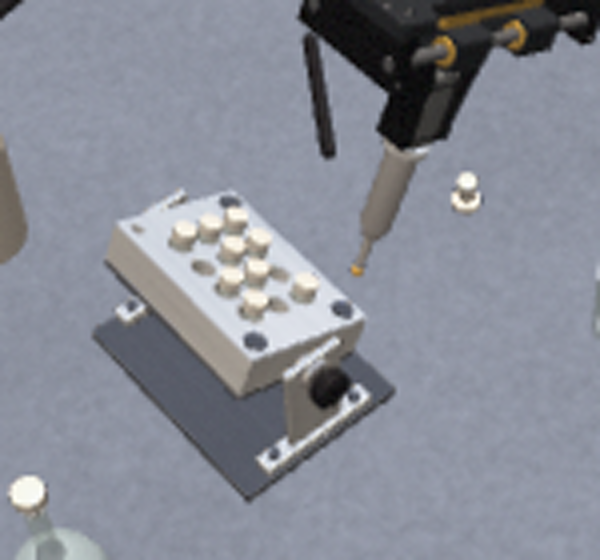

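```bash
cat >> h.py <<'E'
def press(i):
    from rig import movel,wait,read_contact_force,read_time,reach
    n=Rb[:,2]; T=tool(Rb,-1); g=lambda d:pads[i]+(290+d)*n
    def F(k=6):
        a=[]
        for _ in range(k): wait(.02); a.append(read_contact_force()@n)
        return np.mean(a)
    movel(g(6),T,max_speed=80); wait(.15); f0=F(10); log=[]
    for d in np.arange(3,-6,-1.):
        movel(g(d),max_speed=40); wait(.04); v=F()-f0; log.append((d,round(v,2)))
        if v>4: break
        if v>2.2: break
    ok=v>2.0
    wait(.25); print(i,ok,"f0",round(f0,2),log,"final",round(F(8)-f0,2),"t",round(read_time(),2))
    return ok,g
E
python3 - <<'E'
from h import *; from rig import *
ok,g=press(0)
if ok: movel(g(35)); 
E
```

```text
0 True f0 -1.79 [(np.float64(3.0), np.float64(-0.13)), (np.float64(2.0), np.float64(-0.09)), (np.float64(1.0), np.float64(-0.19)), (np.float64(0.0), np.float64(0.49)), (np.float64(-1.0), np.float64(1.56)), (np.float64(-2.0), np.float64(2.07)), (np.float64(-3.0), np.float64(2.41))] final 2.28 t 14.3
```

```bash
python3 - <<'E'
from h import *; from rig import *
n=Rb[:,2]
movel(pads[1]+325*n,tool(Rb,-1)); ok,g=press(1)
if ok:
    s=snapshot("top"); cv2.imwrite("pics/b.png",cv2.resize(s["color"][160:260,300:420,::-1],None,fx=4,fy=4,interpolation=cv2.INTER_CUBIC))
    movel(g(35)); movel(pads[2]+325*n); ok,g=press(2)
    if ok:
        s=snapshot("scene"); cv2.imwrite("pics/c.png",cv2.resize(s["color"][110:250,230:380,::-1],None,fx=4,fy=4,interpolation=cv2.INTER_CUBIC))
        movel(g(50))
E
```

```text
1 True f0 -2.03 [(np.float64(3.0), np.float64(0.15)), (np.float64(2.0), np.float64(0.47)), (np.float64(1.0), np.float64(-0.14)), (np.float64(0.0), np.float64(1.35)), (np.float64(-1.0), np.float64(1.92)), (np.float64(-2.0), np.float64(2.34))] final 2.52 t 19.19
2 True f0 -2.25 [(np.float64(3.0), np.float64(0.66)), (np.float64(2.0), np.float64(0.34)), (np.float64(1.0), np.float64(0.6)), (np.float64(0.0), np.float64(1.32)), (np.float64(-1.0), np.float64(2.46))] final 2.31 t 23.89
```

View pics/c.png

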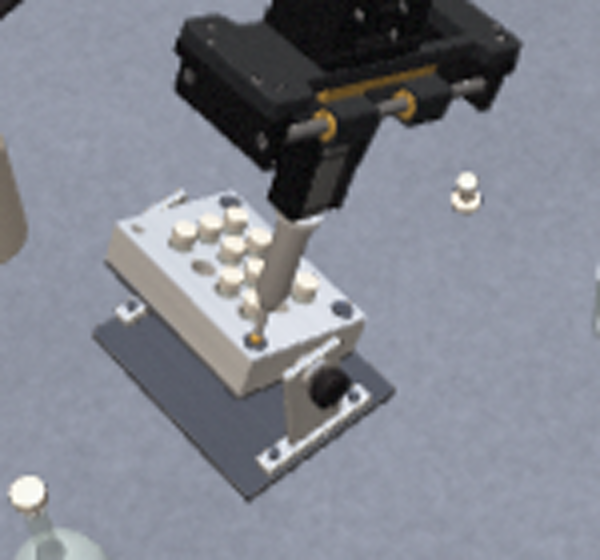

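The tip is centred on the upper-left button. The force baseline drifted there by about 0.5 N, so the give may be only about 1.6 mm. I'll press it again slightly deeper.

```bash
python3 - <<'E'
from h import *; from rig import *
n=Rb[:,2]; g=lambda d:pads[2]+(290+d)*n
movel(g(4),max_speed=120); wait(.15)
def F():
    a=[]
    for _ in range(10): wait(.02); a.append(read_contact_force()@n)
    return np.mean(a)
f0=F()
for d in(-1.,-2.,-3.): movel(g(d),max_speed=40); wait(.1); print(d,round(F()-f0,2))
wait(.2); print(round(F()-f0,2), (read_tool_pos()-g(-3)).round(2))
movel(g(60))
# go to in front of the clip
P=np.load("home_cmd.npy"); A=P+[0,0,5]-Rc[:,0]*60
reach(A+[0,0,90],tool(Rc,-1)); movel(A,max_speed=120); wait(.2)
print(read_time(),read_tool_pos()-A,read_grip_width()*87,read_contact_force())
s=snapshot("scene"); cv2.imwrite("pics/in.png",cv2.resize(s["color"][180:320,330:480,::-1],None,fx=4,fy=4,interpolation=cv2.INTER_CUBIC)); print(proj(s,[read_tool_pos()-[0,0,290]]))
E
```

```text
-1.0 1.81
-2.0 2.16
-3.0 2.96
2.79 [0.05 0.01 0.05]
29.95 [0.14308617 0.09884276 0.84784271] 21.810268210120057 [ 0.40780006 -0.37818755 -1.06682554]
[[393.8715597  265.00056713]]
```

View pics/in.png

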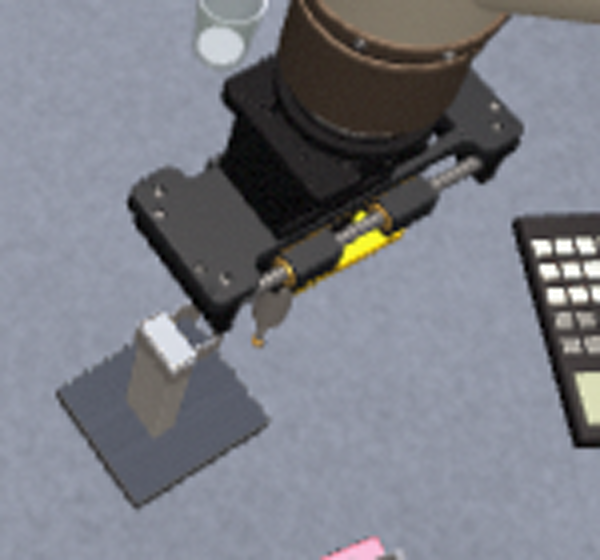

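```bash
python3 - <<'E'
from h import *; from rig import *
P=np.load("home_cmd.npy"); A=P+[0,0,5]
wait(.1); f0=np.mean([read_contact_force() for _ in range(5)],0)
f=lambda:((read_contact_force()-f0)@Rc).round(1)
movel(A-Rc[:,0]*22,max_speed=80); print("22",f())
for d in np.arange(18,-.1,-2):
    movel(A-Rc[:,0]*d,max_speed=30); wait(.05); v=f(); print(d,v,((read_tool_pos()-A)@Rc).round(1))
    if v[0]<-22: print("STOP");break
else:
    wait(.2); print(f())
    for z in(4,3,2,1,0):
        movel(P+[0,0,z],max_speed=20); wait(.08); v=f(); print("z",z,v,(read_tool_pos()-P).round(2))
        if v[2]>9: break
print(read_time())
E
```

```text
22 [-0.5 -0.4  0.4]
18.0 [-0.5  0.9  1.4] [-18.1   0.    0.1]
16.0 [-5.  -0.2  3.4] [-16.7  -0.2  -0.2]
14.0 [-8.9  0.8  4. ] [-15.5  -0.3  -0.7]
12.0 [-11.1   0.7   4.3] [-14.   -0.3  -1.1]
10.0 [-9.8  1.6  2.3] [-12.1  -0.3  -1.5]
8.0 [-6.5  0.5  0.1] [-9.3 -0.2 -1.6]
6.0 [ 1.  -0.6 -2.5] [-5.3  0.1 -0.1]
4.0 [ 4.  -1.3 -2.1] [-3.1  0.1  0.5]
2.0 [ 3.3 -1.4  0.9] [-1.6  0.1  0.5]
0.0 [-0.2 -0.6  1.5] [-0.3  0.  -0.1]
[-0.9 -0.3  2.3]
z 4 [-2.   0.   1.3] [-0.27  0.04  3.69]
z 3 [-4.  -0.5  2.5] [-0.25  0.01  2.86]
z 2 [-5.4 -0.1  3.9] [-0.24 -0.    1.96]
z 1 [-6.3 -0.3  5.2] [-0.24 -0.    0.98]
z 0 [-5.4  0.5  4.4] [-0.24 -0.03 -0.05]
35.625
```

```bash
python3 - <<'E'
from h import *; from rig import *
ungrasp(); wait(.2); P=np.load("home_cmd.npy")
movel(P+[0,0,100],max_speed=120); q=read_joint_positions(); goto_joints(np.array(q)+[25,0,0,0,0,0]); wait(.2)
ims=[]
for n,(a,b,c,d) in (("scene",(335,230,410,310)),("top",(212,170,272,232))):
    s=snapshot(n); p=cloud(s)[b:d,a:c].reshape(-1,3)
    m=(p[:,2]>174)&(p[:,2]<184); print(n,m.sum(),np.nanmedian(p[m][:,2]),cv2.minAreaRect(p[m][:,:2].astype(np.float32)))
    ims.append(cv2.resize(s["color"][:,:,::-1] if n=="top" else s["color"][b:d,a:c,::-1],(400,300),interpolation=cv2.INTER_CUBIC))
    o=pickle.load(open(n+".pkl","rb")); D=np.abs(s["color"].astype(int)-o["color"]).sum(2)>60
    B=(245,140,335,235) if n=="scene" else (310,175,400,250)
    print(" changed px block",D[B[1]:B[3],B[0]:B[2]].sum(),"clip",D[b:d,a:c].sum())
    ims.append(cv2.resize(s["color"][b:d,a:c,::-1],(400,300))) if n=="top" else None
cv2.imwrite("pics/end.png",np.hstack(ims[::2])); print(read_time(),read_contact_force())
E
```

```text
scene 92 176.69155308106377 ((587.9011840820312, 165.260009765625), (21.25486183166504, 21.829303741455078), 75.90705108642578)
 changed px block 0 clip 7
top 78 176.7863817278395 ((588.7481079101562, 165.3677978515625), (22.763042449951172, 21.804018020629883), 72.84784698486328)
 changed px block 0 clip 0
39.3917 [-0.78708425  0.18491917  0.38122547]
```

View pics/end.png

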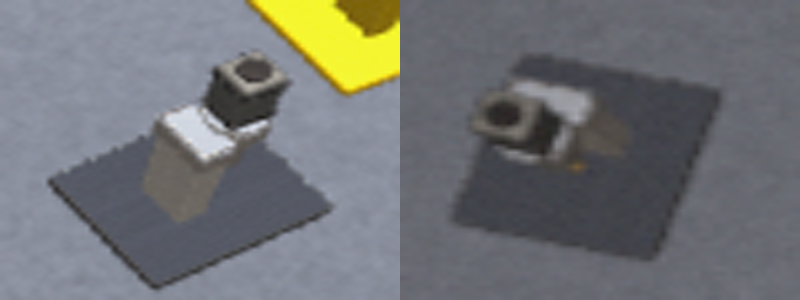

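The probe is home, upright and in the same place as at the start (cap at crop (250,70) in the scene view). The block is unchanged too, so I'm handing in.

```bash
python3 -c "
from rig import *
sign_off()"
```

```text
the job is handed in; nothing more can be done
```

The job is done and handed in at about 39 s of the 54 s allowed. I took the probe from the dark-grey rest, touched the three buttons in order, snapped it back into its clip and released it.

- **Touches:** I held the probe along the fitted face normal (tilt 0.409 rad). The final press forces were about 2.3 N lower left, 2.5 N lower right and 2.8 N upper left. That corresponds to about 2.5 to 3.6 mm of tip travel, well short of bottoming out.
- **Second press on the upper left:** The force baseline had drifted by about 0.5 N on the first press, so the tip may have given only about 1.6 mm. I pressed it again slightly deeper to be sure.
- **Return to the clip:** The push peaked at about 11 N, and the probe snapped home and was lowered until its collar met the clip.
- **Last checks:** The probe's cap measures within 1 mm of its starting position and height. The camera crops of the block show no changed pixels. I did not measure the glassware or the wash bottle again, but the arm stayed clear of them throughout.
- **Disagreement:** One later measurement of the clip seat, fitted to the post's top, came out about 11 mm off. It had included the spring arms, so I ignored it and used the recorded pick-up pose instead.

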